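Dock the low tray and stack the keyed tote tray on it

TASK

Push the low wooden tray (the one without a handle) along the bench, up the ramp and onto the storage board until its long side lies against the stop strip at the back; do not lift it. Then pick up the tray with the handle and set it on the low tray, without dropping it, the right way round, so that its wide and narrow end notches fit over the wide and narrow keys and the two trays sit flush. Leave the tools and other things on the bench where they are.

Things in the scene. Friction and masses are not known exactly. Their poses are not given: they have to be found in the camera images.
- storage_board: Fixed wooden storage board, 220 mm wide (y). Origin on the bench top under the middle of the tray's place; +x points from the ramp to the stop strip. Flat deck 8 mm high from x = -65 to 55 mm. Side strips (top 18 mm above the bench) with inner faces at y = +-100 mm, x = -65 to 55 mm. With the low tray home, its origin is at x = 0, z = 8 mm here, its y axis along the board's.
- ramp_foot (a point): Foot of the ramp, in the middle, on the bench top, at the board's x = -115 mm. From here the ramp rises 8 mm over 50 mm to the deck, over the board's whole width.
- stop (a point): Middle of the near face of the stop strip, at deck height, at the board's x = 55 mm. The strip stands 30 mm above the bench, 17 mm thick, over the whole width; the home tray's +x side lies against it.
- low_tray: Loose open tray without handle, thin dividers inside, about 0.55 kg: 110 mm (x) by 150 mm (y), origin in the middle of its underside. Walls 36 mm high; long sides (at +-x) 9 mm thick, ends (at +-y) 12 mm. A key stands on each end wall. Starts on the bench before the ramp, +x side towards it, turned up to 0.12 rad from the board; waxed, slides easily (friction about 0.35).
- wide_key (a point): Foot of the wide key, at rim height (36 mm) in the middle of the low tray's +y end wall, 70 mm from the tray's middle. The key is 50 mm wide (x), 8 mm thick (y, centred here), and stands 14 mm above the rim.
- narrow_key (a point): The same at the low tray's -y end: key 26 mm wide, 8 mm thick, 14 mm above the rim.
- handled_tray: Loose open tray with a handle, about 0.35 kg: 110 mm (x) by 150 mm (y), walls 36 mm high, floor 6 mm thick; origin in the middle of its underside. A notch is cut through the foot of each end wall. Seated, its origin lies 36 mm above the low tray's, same axes; keys then have 3 mm play each side and 3 mm to the floor's edge. The wrong way round it does not seat.
- handle (a point): Centre of the handle bar, 76 mm above the handled tray's underside, over its middle. The bar runs along the tray's y: 112 mm long, 20 mm thick (x), 22 mm high (top at 87 mm). Free room on both sides above the 36 mm walls.
- wide_notch (a point): Middle of the wide notch (56 mm wide along x, 18 mm high) at the handled tray's +y end, level with its underside, 70 mm from its middle. Seated, it coincides with wide_key.
- narrow_notch (a point): The same at the handled tray's -y end: notch 32 mm wide, 18 mm high. Seated, it coincides with narrow_key.
- sanding_block: Cork sanding block, 65x112x36 mm, far left on the bench; bystander. Origin in the middle of its underside.
- tape_measure: Tape measure, 33x81x66 mm, standing near the middle; bystander. Origin under its middle.
- chisel_18: Chisel, 28x260x29 mm, lying far right before the drawer cabinet; bystander. Origin under its middle, length along its y.
- pencil: Pencil, 195 mm long, lying left near the robot; bystander. Origin under its middle, length along its y.

How it is judged:
By the outcome, as a careful person would: the job done as asked, in the order asked, and still so for the second after the job is handed in, with the robot touching nothing.
It also fails if it takes over 64 s, if anything falls off the work surface, if the arm or the gripper's body presses on something with over 40 N, if the wrist force passes 120 N, or if a joint passes its speed limit or range.

ROBOT

A 6-joint arm with a two-finger parallel gripper is mounted at the origin on the work surface; the furniture and walls round the work are solid. World frame = base frame: x ahead of the robot, y to its left, z up, the work surface at z = 0. Lengths are in m, angles in rad, forces in N, time in s.
With the tool pointing down it reaches from about 0.35 to 0.925 m from the base axis. Payload 6.4 kg.
Tool frame: the origin (TCP) lies at the very end of the fingers, on their centre line; the grasp point (between the pads) lies 19 mm behind it; z points along the fingers, y is the line along which they close (so a half turn about z gives the same grasp; the last joint's range is limited). The gripper opens to 94 mm and grips with 3 to 60 N. Pads are 16 mm wide; open, the fingers measure 119 mm over their backs; the gripper's body (75 mm by 177 mm) begins 78 mm behind the grasp point.
Start: joints at [0.929, 0.245, 1.558, -0, 1.339, -0.174], TCP at [0.293, 0.58, 0.205] pointing down, gripper open.
Joint ranges: [-3.13, 3.13], [-1.02, 2.26], [0.13, 2.54], [-0.95, 4.09], [0.21, 2.88], [-2.74, 2.74]. Speed limits (rad/s): [2.57, 2.57, 3.14, 3.14, 3.14, 3.14].

INTERFACE

Orientations are given as a 3x3 rotation matrix whose columns are the frame's x, y, z axes.
In Python, from rig import robot gives the robot as it stands.
- The arm moves only by the tool step_arm, never from a script. Its argument "deltas" is a list of rows, each an object with "linear": the shift along the tool's x, y, z as a fraction of full scale, a list of three; "dr": the turn, a rotation vector about the tool's x, y, z as a fraction of full scale, a list of three; "gripper": the opening, from 0 (shut) to 1 (fully open). A call has 1 to 5 rows; each row is the pose to reach, as a shift and turn from the pose commanded when the call began, along the tool's axes at that moment; what a row does not reach only later rows make up. Full scale, the value 1, is 0.5 m for a shift and pi/4 rad for a turn. A row lasts 1/12 s, in which the tool goes at most 41.7 mm and 7.16 degrees, less where a joint would pass 70% of its speed; a pose out of reach is approached as far as the arm can. A call with a number of a shift or a turn outside -1 to 1 is refused whole. A call with a gripper value outside its range is refused whole. The fingers move at their own pace and stop on an object; "grip_force" is the grip in N (left out, the last holds). Time passes only in rows, so rows that repeat a pose let the fingers close. It gives the time, the measured TCP pose, the force, the opening and the grip force at its end, in the units of the state.
- robot.read_state(): the state, without advancing time (a new reading comes with each control period).
- robot.grab_frame(name): name is "side" or "top" or "wrist"; returns a dict with "frame" (384x512x3 uint8, red, green, blue), "depth" (384x512 float32, m along the optical axis (not along the pixel's ray), 0 where there is no reading), "mtx" (3x3 intrinsics, pixels), "rvec" (rotation vector, rad) and "tvec" (3), from world to camera coordinates, as OpenCV has them. Camera axes: x right, y down, z forward; pixel columns grow to the right and rows downward; lengths in m; the calibration is good to about 2 mm. A picture is of the moment at which its call begins.
- robot.close_job(): hands the job in; it is judged then, once.
The state is a dict: "time": time; "joints": joint angles; "qvel": joint speeds; "effort": joint torques, N m; "tcp_pos": TCP position; "eef_rot": TCP orientation; "contact_force": force on the tool from outside, world axes, zero at the start; "ft_torque": the same for the moment, N m; "gripper_width": finger opening in m; "grasp_force": force on a finger pad.
Only numpy, scipy, OpenCV 4.12 (cv2) and the standard library are available. Lean on these libraries where they do the work, as an engineer would, in place of code of your own. Each camera call takes 0.05 s, during which the arm holds its last target. There are 200 camera calls.

## Working session

There is one attempt and no reset: what is moved stays moved. The work goes in short steps, Python scripts to look and compute and a tool call to move; the robot and the scene stay as the last step left them, time stands still between calls to the robot, and variables do not carry over. Pictures are saved under pics/ and viewed, at most 13 in all, crops included, and the job is handed in when it is done.

Besides the shell and the picture viewer there is one more tool, called after "Call:" as name(argument=value, ...), one argument or row to a line, values as JSON. step_arm: Moves the arm, as the interface text tells. Its arguments: {"type":"object","properties":{"deltas":{"type":"array","items":{"type":"object","properties":{"linear":{"type":"array","items":{"type":"number"}},"dr":{"type":"array","items":{"type":"number"}},"gripper":{"type":"number"}}}},"grip_force":{"type":"number"}},"required":["deltas"]}

```bash
mkdir -p pics; cat > h.py <<'E'
import numpy as np, cv2
from rig import robot
def grab(n,save=None):
    f=robot.grab_frame(n); 
    np.savez('%s.npz'%n,**f)
    if save: cv2.imwrite('pics/'+save,f['frame'][:,:,::-1])
    return f
def pts(f):
    K=np.array(f['mtx']);R=cv2.Rodrigues(np.array(f['rvec'],float))[0];t=np.array(f['tvec']).ravel()
    v,u=np.mgrid[0:384,0:512];d=f['depth']
    c=np.stack([(u-K[0,2])/K[0,0]*d,(v-K[1,2])/K[1,1]*d,d],-1)
    P=(c-t)@R
    P[d==0]=np.nan
    return P
E
python3 - <<'E'
from h import *
fs=[grab(n) for n in('top','side')]
im=cv2.resize(fs[0]['frame'],(800,600))
cv2.imwrite('pics/top0.png',im[:,:,::-1]);cv2.imwrite('pics/side0.png',fs[1]['frame'][:,:,::-1])
for f in fs:
    R=cv2.Rodrigues(np.array(f['rvec'],float))[0];print(-R.T@np.array(f['tvec']).ravel(),f['mtx'])
s=robot.read_state();print(s)
E
```

```text
[ 0.43083899 -0.02584468  1.48095532] [[483.53335271   0.         253.20292233]
 [  0.         483.53335271 190.46819451]
 [  0.           0.           1.        ]]
[ 0.41989074 -0.84823214  0.73730874] [[353.39390756   0.         250.38720313]
 [  0.         353.39390756 197.8269986 ]
 [  0.           0.           1.        ]]
{'time': 0.1, 'joints': array([ 9.28929855e-01,  2.45753690e-01,  1.55884623e+00, -3.18953227e-05,
        1.33869689e+00, -1.74086378e-01]), 'qvel': array([-1.40643871e-03, -1.31769889e-03, -1.13645107e-03, -4.83408563e-05,
       -4.93317318e-04, -1.11831854e-03]), 'effort': array([-6.46394037e-04, -4.16908157e+01, -3.15528452e+01,  6.87316968e-02,
        3.09083203e-02, -7.10767449e-05]), 'tcp_pos': array([0.2927648 , 0.57974764, 0.20447417]), 'eef_rot': array([[-8.92574644e-01,  4.50898563e-01, -9.95398627e-04],
       [ 4.50899584e-01,  8.92573611e-01, -1.38357433e-03],
       [ 2.64614870e-04, -1.68376819e-03, -9.99998547e-01]]), 'contact_force': array([ 0.63721575,  0.16117846, -0.25183506]), 'ft_torque': array([ 0.03227524, -0.00120504,  0.00836276]), 'grasp_force': 0.0, 'gripper_width': 0.09393641694970936}
```

View pics/top0.png

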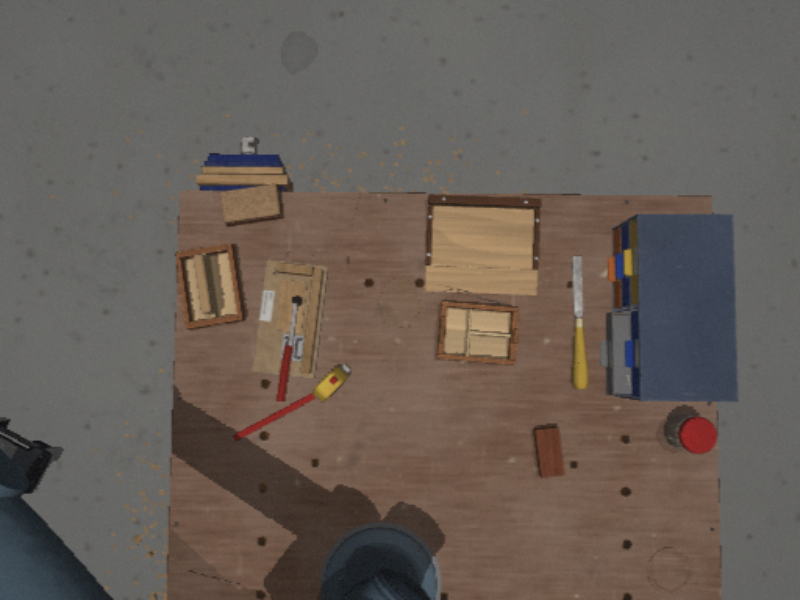

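View pics/side0.png

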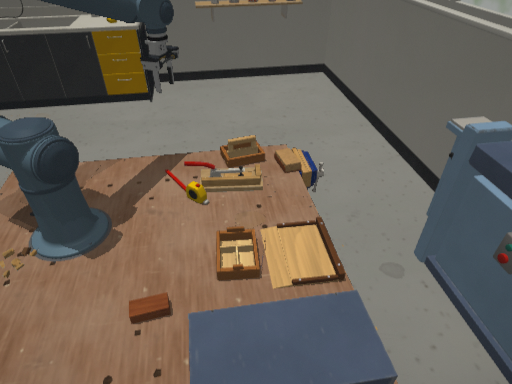

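The top view (800x600) shows the low tray at (478,332) below the ramp and board at (482,245). The handled tray is at (210,287), far left. Next I'll measure with depth and enlarged crops.

```bash
cat > m.py <<'E'
from h import *
f=dict(np.load('top.npz'));P=pts(f)
def px(u,v): return int(u*.64),int(v*.64)
def reg(u0,v0,u1,v1,z0,z1):
    a,b=px(u0,v0);c,d=px(u1,v1);Q=P[b:d,a:c].reshape(-1,3);return Q[(Q[:,2]>z0)&(Q[:,2]<z1)]
for nm,r,z in(('low',(425,290,530,375),(.025,.06)),('han',(165,235,255,335),(.025,.05)),('bar',(165,235,255,335),(.06,.1)),('strips',(415,185,550,300),(.013,.04)),('key',(425,290,530,375),(.041,.06)),('ramp+board',(415,185,550,300),(.004,.04))):
    Q=reg(*r,*z); c=cv2.minAreaRect(Q[:,:2].astype(np.float32));print(nm,len(Q),np.round(c[0],4),np.round(c[1],4),round(c[2],2),'z',np.percentile(Q[:,2],[10,50,90]).round(4))
im=f['frame']
A=cv2.resize(im[118:240,262:355],None,fx=4.8,fy=4.8,interpolation=cv2.INTER_CUBIC)
B=cv2.resize(im[150:216,108:162],None,fx=7,fy=7,interpolation=cv2.INTER_CUBIC)
o=np.zeros((600,800,3),np.uint8);o[:min(600,A.shape[0]),:A.shape[1]]=A[:600];w=800-A.shape[1];o[:B.shape[0],A.shape[1]:]=B[:,:w]
cv2.imwrite('pics/crop.png',o[:,:,::-1]);print(A.shape,B.shape)
E
python3 m.py
```

```text
low 674 [ 0.4821 -0.1831] [0.1499 0.1099] 85.75 z [0.0294 0.0352 0.0434]
han 692 [0.5681 0.3353] [0.1512 0.1123] 10.21 z [0.0297 0.0352 0.0401]
bar 288 [0.5671 0.335 ] [0.1114 0.0209] 9.96 z [0.0781 0.0848 0.0887]
strips 846 [ 0.6737 -0.1955] [0.1529 0.2225] 0.14 z [0.0139 0.0236 0.0319]
key 82 [ 0.4822 -0.1833] [0.1482 0.1067] 85.89 z [0.0421 0.0491 0.0533]
ramp+board 3676 [ 0.6535 -0.1936] [0.2087 0.2664] 0.4 z [0.0051 0.0089 0.0256]
(586, 446, 3) (462, 378, 3)
```

View pics/crop.png

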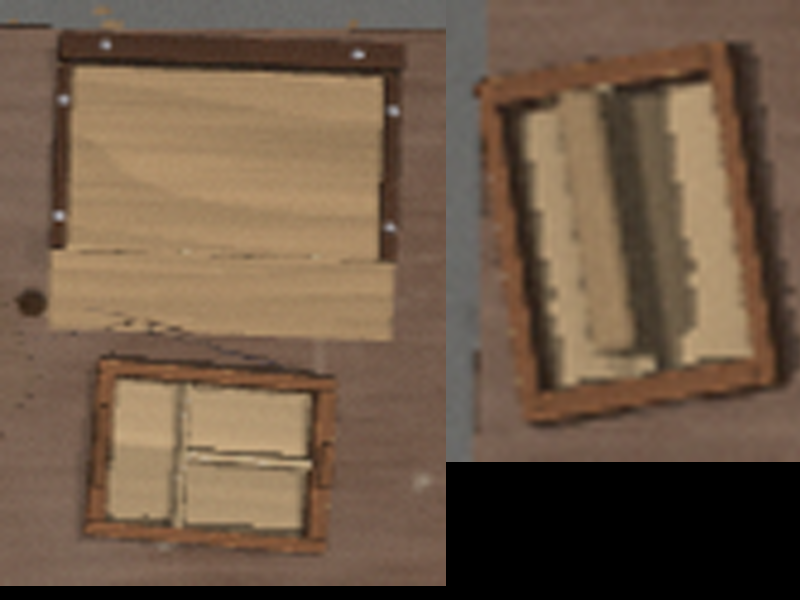

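The crop shows the low tray turned slightly clockwise, with the board tilted about 2° the same way. The stop strip is at the top, from (60,48) to (405,65). The handled tray's notches aren't visible from above.

```bash
cat >> m.py <<'E'
print('---')
Q=reg(415,185,550,300,.024,.036);c=cv2.minAreaRect(Q[:,:2].astype(np.float32));print('stop',len(Q),c)
d=np.linalg.svd(Q[:,:2]-Q[:,:2].mean(0))[2][0];print('stop mean',Q.mean(0),'ang',np.degrees(np.arctan2(d[1],d[0])))
S=reg(415,215,550,300,.0135,.022)
for k in(1,-1):
    T=S[(S[:,1]+.195)*k>0];T=T[abs(T[:,1]-np.median(T[:,1]))<.012];p=np.polyfit(T[:,0],T[:,1],1);print('side',k,len(T),T.mean(0),np.degrees(np.arctan(p[0])))
for nm,r,z in(('tape',(310,360,360,400),(.01,.1)),('block',(215,180,285,228),(.01,.1))):
    Q=reg(*r,*z);print(nm,cv2.minAreaRect(Q[:,:2].astype(np.float32)),Q[:,2].max())
Q=reg(425,290,530,375,.041,.06)
d=np.array([.074,.997]);print('keys',[(Q[m].mean(0).round(4)) for m in((Q[:,1]>-.18),(Q[:,1]<-.18))])
E
python3 m.py | sed -n '/---/,$p'
```

```text
---
stop 403 ((0.6829040050506592, -0.19691365957260132), (0.134943425655365, 0.22074837982654572), 0.7912889719009399)
stop mean [ 0.73751948 -0.1975257   0.0293751 ] ang -90.42105615791176
side 1 90 [ 0.66385324 -0.08922042  0.01760252] -2.374900481050156
side -1 98 [ 0.66437368 -0.29832777  0.01769955] -1.6251286564707763
tape ((0.38688939809799194, 0.10280951857566833), (0.07648812979459763, 0.07608082890510559), 84.52781677246094) 0.06860032046649225
block ((0.7292171716690063, 0.2595120370388031), (0.06503801792860031, 0.11167332530021667), 9.850016593933105) 0.04583294957115271
keys [array([ 0.486 , -0.1176,  0.0483]), array([ 0.4785, -0.2488,  0.0488])]
```

Call:
step_arm(
  deltas=[
    {"linear": [-0.36,-0.166,0],"dr": [0,0,-0.55],"gripper": 1},
    {"linear": [-0.36,-0.166,0],"dr": [0,0,-0.55],"gripper": 1},
    {"linear": [-0.36,-0.166,0],"dr": [0,0,-0.55],"gripper": 1},
    {"linear": [-0.36,-0.166,0],"dr": [0,0,-0.55],"gripper": 1},
    {"linear": [-0.36,-0.166,0],"dr": [0,0,-0.55],"gripper": 1},
  ],
)

```text
time: 0.52
tcp_pos: [0.4171, 0.4229, 0.205]
eef_rot: [[-0.999, 0.033, -0.001], [0.033, 0.999, -0.001], [0.001, -0.001, -1.0]]
contact_force: [0.7, 0.5, 0.3]
gripper_width: 0.0942
grasp_force: 0.0
```

Call:
step_arm(
  deltas=[
    {"linear": [0.005,-0.405,0],"dr": [0,0,0],"gripper": 1},
    {"linear": [0.005,-0.405,0],"dr": [0,0,0],"gripper": 1},
    {"linear": [0.005,-0.405,0],"dr": [0,0,0],"gripper": 1},
    {"linear": [0.005,-0.405,0],"dr": [0,0,0],"gripper": 1},
    {"linear": [0.005,-0.405,0],"dr": [0,0,0],"gripper": 1},
  ],
)

```text
time: 0.93
tcp_pos: [0.4057, 0.2205, 0.2049]
eef_rot: [[-0.999, 0.036, -0.001], [0.036, 0.999, -0.001], [0.001, -0.001, -1.0]]
contact_force: [0.7, -0.3, 0.6]
gripper_width: 0.094
grasp_force: 0.0
```

Call:
step_arm(
  deltas=[
    {"linear": [0.005,-0.405,0],"dr": [0,0,0],"gripper": 1},
    {"linear": [0.005,-0.405,0],"dr": [0,0,0],"gripper": 1},
    {"linear": [0.005,-0.405,0],"dr": [0,0,0],"gripper": 1},
    {"linear": [0.005,-0.405,0],"dr": [0,0,0],"gripper": 1},
    {"linear": [0.005,-0.405,0],"dr": [0,0,0],"gripper": 1},
  ],
)

```text
time: 1.35
tcp_pos: [0.396, 0.0183, 0.2053]
eef_rot: [[-0.999, 0.036, 0.0], [0.036, 0.999, -0.0], [-0.0, -0.0, -1.0]]
contact_force: [1.0, 0.3, 0.5]
gripper_width: 0.0938
grasp_force: 0.0
```

Call:
step_arm(
  deltas=[
    {"linear": [0.005,-0.405,0],"dr": [0,0,0],"gripper": 1},
    {"linear": [0.005,-0.405,0],"dr": [0,0,0],"gripper": 1},
    {"linear": [0.005,-0.405,0],"dr": [0,0,0],"gripper": 1},
    {"linear": [0.005,-0.405,0],"dr": [0,0,0],"gripper": 1},
    {"linear": [0.005,-0.405,0],"dr": [0,0,0],"gripper": 1},
  ],
)

```text
time: 1.77
tcp_pos: [0.3862, -0.1843, 0.2054]
eef_rot: [[-0.999, 0.037, 0.0], [0.037, 0.999, -0.0], [-0.0, -0.0, -1.0]]
contact_force: [1.2, 1.5, -0.6]
gripper_width: 0.0938
grasp_force: 0.0
```

Call:
step_arm(
  deltas=[
    {"linear": [0,0,0.08],"dr": [0,0,0],"gripper": 1},
    {"linear": [0,0,0.16],"dr": [0,0,0],"gripper": 1},
    {"linear": [0,0,0.24],"dr": [0,0,0],"gripper": 1},
    {"linear": [0,0,0.32],"dr": [0,0,0],"gripper": 1},
    {"linear": [0,0,0.366],"dr": [0,0,0],"gripper": 1},
  ],
)

```text
time: 2.18
tcp_pos: [0.3844, -0.1799, 0.0183]
eef_rot: [[-0.999, 0.036, -0.005], [0.036, 0.999, 0.004], [0.005, 0.004, -1.0]]
contact_force: [0.3, 1.7, -0.1]
gripper_width: 0.0941
grasp_force: 0.0
```

Call:
step_arm(
  deltas=[
    {"linear": [-0.02,0,0],"dr": [0,0,0],"gripper": 1},
    {"linear": [-0.035,0,0],"dr": [0,0,0],"gripper": 1},
    {"linear": [-0.05,0,0],"dr": [0,0,0],"gripper": 1},
    {"linear": [-0.065,0,0],"dr": [0,0,0],"gripper": 1},
    {"linear": [-0.08,0,0],"dr": [0,0,0],"gripper": 1},
  ],
)

```text
time: 2.6
tcp_pos: [0.4284, -0.184, 0.0242]
eef_rot: [[-0.999, 0.035, 0.0], [0.035, 0.999, -0.002], [-0.0, -0.002, -1.0]]
contact_force: [-5.6, 0.1, 3.3]
gripper_width: 0.0938
grasp_force: 2.6
```

Call:
step_arm(
  deltas=[
    {"linear": [-0.018,0,0],"dr": [0,0,0],"gripper": 1},
    {"linear": [-0.036,0,0],"dr": [0,0,0],"gripper": 1},
    {"linear": [-0.054,0,0],"dr": [0,0,0],"gripper": 1},
    {"linear": [-0.072,0,0],"dr": [0,0,0],"gripper": 1},
    {"linear": [-0.09,0,0],"dr": [0,0,0],"gripper": 1},
  ],
)

```text
time: 3.02
tcp_pos: [0.4727, -0.1851, 0.0238]
eef_rot: [[-0.999, 0.035, -0.001], [0.035, 0.999, -0.001], [0.001, -0.001, -1.0]]
contact_force: [-6.1, 0.3, 3.0]
gripper_width: 0.094
grasp_force: 3.1
```

Call:
step_arm(
  deltas=[
    {"linear": [-0.018,0,0],"dr": [0,0,0],"gripper": 1},
    {"linear": [-0.036,0,0],"dr": [0,0,0],"gripper": 1},
    {"linear": [-0.054,0,0],"dr": [0,0,0],"gripper": 1},
    {"linear": [-0.072,0,0],"dr": [0,0,0],"gripper": 1},
    {"linear": [-0.09,0,0],"dr": [0,0,0],"gripper": 1},
  ],
)

```text
time: 3.43
tcp_pos: [0.5175, -0.1865, 0.0236]
eef_rot: [[-0.999, 0.035, -0.002], [0.035, 0.999, -0.0], [0.002, -0.0, -1.0]]
contact_force: [-5.9, 0.3, 2.9]
gripper_width: 0.0937
grasp_force: 3.1
```

```bash
python3 - <<'E'
from h import *
f=grab('top');a=cv2.resize(f['frame'][110:250,240:400],(640,560),interpolation=cv2.INTER_CUBIC);cv2.imwrite('pics/push1.png',a[:,:,::-1])
E
```

```text
(no output)
```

View pics/push1.png

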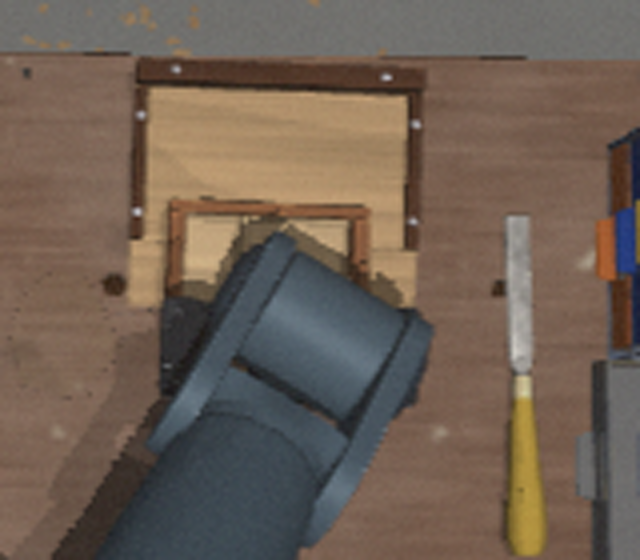

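The tray's front edge is at (270,208), square to the board and well between the side strips. I'll carry on pushing, more slowly near the stop.

Call:
step_arm(
  deltas=[
    {"linear": [-0.018,0,0],"dr": [0,0,0],"gripper": 1},
    {"linear": [-0.036,0,0],"dr": [0,0,0],"gripper": 1},
    {"linear": [-0.054,0,0],"dr": [0,0,0],"gripper": 1},
    {"linear": [-0.072,0,0],"dr": [0,0,0],"gripper": 1},
    {"linear": [-0.09,0,0],"dr": [0,0,0],"gripper": 1},
  ],
)

```text
time: 3.9
tcp_pos: [0.5622, -0.1881, 0.0234]
eef_rot: [[-0.999, 0.035, -0.001], [0.035, 0.999, -0.0], [0.001, -0.0, -1.0]]
contact_force: [-5.3, 0.1, 3.2]
gripper_width: 0.0938
grasp_force: 2.8
```

Call:
step_arm(
  deltas=[
    {"linear": [-0.012,0,0],"dr": [0,0,0],"gripper": 1},
    {"linear": [-0.024,0,0],"dr": [0,0,0],"gripper": 1},
    {"linear": [-0.036,0,0],"dr": [0,0,0],"gripper": 1},
    {"linear": [-0.048,0,0],"dr": [0,0,0],"gripper": 1},
    {"linear": [-0.06,0,0],"dr": [0,0,0],"gripper": 1},
  ],
)

```text
time: 4.32
tcp_pos: [0.5922, -0.1893, 0.0231]
eef_rot: [[-0.999, 0.035, -0.001], [0.035, 0.999, -0.0], [0.001, -0.0, -1.0]]
contact_force: [-5.3, 0.1, 2.7]
gripper_width: 0.094
grasp_force: 2.6
```

```bash
cat > gap.py <<'E'
from h import *
f=grab('top');P=pts(f)
import sys
a=cv2.resize(f['frame'][115:185,262:355],None,fx=8,fy=8,interpolation=cv2.INTER_CUBIC);cv2.imwrite('pics/'+sys.argv[1],a[:,:,::-1])
E
python3 gap.py push2.png
```

```text
(no output)
```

View pics/push2.png

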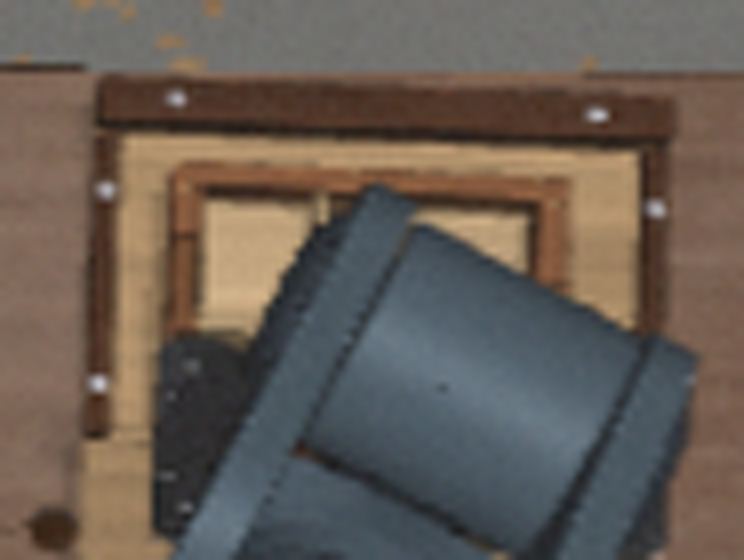

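About 10 mm remains (tray rim at row ~165, strip edge at ~137).

Call:
step_arm(
  deltas=[
    {"linear": [-0.004,0,0],"dr": [0,0,0],"gripper": 1},
    {"linear": [-0.008,0,0],"dr": [0,0,0],"gripper": 1},
    {"linear": [-0.012,0,0],"dr": [0,0,0],"gripper": 1},
    {"linear": [-0.016,0,0],"dr": [0,0,0],"gripper": 1},
  ],
)

```text
time: 4.7
tcp_pos: [0.5996, -0.1895, 0.0228]
eef_rot: [[-0.999, 0.036, -0.001], [0.036, 0.999, 0.0], [0.001, 0.0, -1.0]]
contact_force: [-5.8, -0.3, 3.0]
gripper_width: 0.0939
grasp_force: 2.6
```

Call:
step_arm(
  deltas=[
    {"linear": [-0.002,0,0],"dr": [0,0,0],"gripper": 1},
    {"linear": [-0.004,0,0],"dr": [0,0,0],"gripper": 1},
  ],
)

```text
time: 4.87
tcp_pos: [0.6016, -0.1896, 0.0228]
eef_rot: [[-0.999, 0.036, -0.001], [0.036, 0.999, 0.0], [0.001, 0.0, -1.0]]
contact_force: [-5.2, -0.8, 3.7]
gripper_width: 0.0942
grasp_force: 2.7
```

Call:
step_arm(
  deltas=[
    {"linear": [-0.002,0,0],"dr": [0,0,0],"gripper": 1},
    {"linear": [-0.004,0,0],"dr": [0,0,0],"gripper": 1},
  ],
)

```text
time: 5.03
tcp_pos: [0.6036, -0.1897, 0.0227]
eef_rot: [[-0.999, 0.036, -0.001], [0.036, 0.999, 0.0], [0.001, 0.0, -1.0]]
contact_force: [-5.7, 1.0, 4.0]
gripper_width: 0.094
grasp_force: 2.7
```

Call:
step_arm(
  deltas=[
    {"linear": [-0.002,0,0],"dr": [0,0,0],"gripper": 1},
    {"linear": [-0.004,0,0],"dr": [0,0,0],"gripper": 1},
  ],
)

```text
time: 5.2
tcp_pos: [0.6056, -0.1897, 0.0227]
eef_rot: [[-0.999, 0.036, -0.001], [0.036, 0.999, 0.0], [0.001, 0.0, -1.0]]
contact_force: [-4.6, 0.3, 4.1]
gripper_width: 0.0938
grasp_force: 2.7
```

Call:
step_arm(
  deltas=[
    {"linear": [-0.002,0,0],"dr": [0,0,0],"gripper": 1},
    {"linear": [-0.004,0,0],"dr": [0,0,0],"gripper": 1},
  ],
)

```text
time: 5.37
tcp_pos: [0.6076, -0.1898, 0.0227]
eef_rot: [[-0.999, 0.036, -0.001], [0.036, 0.999, 0.0], [0.001, 0.0, -1.0]]
contact_force: [-5.2, 0.8, 3.1]
gripper_width: 0.094
grasp_force: 2.7
```

Call:
step_arm(
  deltas=[
    {"linear": [-0.002,0,0],"dr": [0,0,0],"gripper": 1},
  ],
)

```text
time: 5.45
tcp_pos: [0.6086, -0.1898, 0.0227]
eef_rot: [[-0.999, 0.036, -0.001], [0.036, 0.999, 0.0], [0.001, 0.0, -1.0]]
contact_force: [-5.0, 0.1, 3.1]
gripper_width: 0.0938
grasp_force: 2.7
```

Call:
step_arm(
  deltas=[
    {"linear": [-0.002,0,0],"dr": [0,0,0],"gripper": 1},
  ],
)

```text
time: 5.53
tcp_pos: [0.6096, -0.1899, 0.0227]
eef_rot: [[-0.999, 0.036, -0.001], [0.036, 0.999, 0.0], [0.001, 0.0, -1.0]]
contact_force: [-4.9, -0.1, 3.4]
gripper_width: 0.0942
grasp_force: 2.7
```

Call:
step_arm(
  deltas=[
    {"linear": [-0.002,0,0],"dr": [0,0,0],"gripper": 1},
  ],
)

```text
time: 5.62
tcp_pos: [0.6099, -0.1899, 0.0227]
eef_rot: [[-0.999, 0.035, -0.003], [0.035, 0.999, 0.0], [0.003, 0.0, -1.0]]
contact_force: [-10.0, 0.1, 6.4]
gripper_width: 0.094
grasp_force: 5.0
```

Call:
step_arm(
  deltas=[
    {"linear": [-0.002,0,0],"dr": [0,0,0],"gripper": 1},
  ],
)

```text
time: 5.7
tcp_pos: [0.6099, -0.1899, 0.0225]
eef_rot: [[-0.999, 0.035, -0.006], [0.035, 0.999, 0.001], [0.006, 0.0, -1.0]]
contact_force: [-13.7, -0.7, 8.7]
gripper_width: 0.0941
grasp_force: 6.8
```

Call:
step_arm(
  deltas=[
    {"linear": [-0.002,0,0],"dr": [0,0,0],"gripper": 1},
  ],
)

```text
time: 5.78
tcp_pos: [0.6099, -0.1899, 0.0224]
eef_rot: [[-0.999, 0.035, -0.008], [0.035, 0.999, 0.001], [0.008, 0.001, -1.0]]
contact_force: [-16.6, -0.8, 10.6]
gripper_width: 0.094
grasp_force: 8.4
```

Call:
step_arm(
  deltas=[
    {"linear": [0.03,0,0],"dr": [0,0,0],"gripper": 1},
    {"linear": [0.06,0,0],"dr": [0,0,0],"gripper": 1},
  ],
)

```text
time: 5.95
tcp_pos: [0.584, -0.1893, 0.023]
eef_rot: [[-0.999, 0.036, 0.003], [0.036, 0.999, -0.001], [-0.003, -0.001, -1.0]]
contact_force: [0.1, 0.9, 0.8]
gripper_width: 0.094
grasp_force: 0.0
```

Call:
step_arm(
  deltas=[
    {"linear": [0,0,-0.07],"dr": [0,0,0],"gripper": 1},
    {"linear": [0,0,-0.14],"dr": [0,0,0],"gripper": 1},
    {"linear": [0,0,-0.22],"dr": [0,0,0],"gripper": 1},
    {"linear": [0,0,-0.3],"dr": [0,0,0],"gripper": 1},
    {"linear": [0,0,-0.38],"dr": [0,0,0],"gripper": 1},
  ],
)

```text
time: 6.37
tcp_pos: [0.5835, -0.1888, 0.2149]
eef_rot: [[-0.999, 0.036, 0.003], [0.036, 0.999, -0.001], [-0.003, -0.0, -1.0]]
contact_force: [0.6, -1.0, 0.1]
gripper_width: 0.0938
grasp_force: 0.0
```

Call:
step_arm(
  deltas=[
    {"linear": [0.02,0.41,0],"dr": [0,0,0],"gripper": 1},
    {"linear": [0.02,0.41,0],"dr": [0,0,0],"gripper": 1},
    {"linear": [0.02,0.41,0],"dr": [0,0,0],"gripper": 1},
    {"linear": [0.02,0.41,0],"dr": [0,0,0],"gripper": 1},
    {"linear": [0.02,0.41,0],"dr": [0,0,0],"gripper": 1},
  ],
)

```text
time: 6.78
tcp_pos: [0.5808, 0.0186, 0.2133]
eef_rot: [[-0.999, 0.036, 0.004], [0.036, 0.999, 0.001], [-0.004, 0.001, -1.0]]
contact_force: [0.0, 1.1, 1.3]
gripper_width: 0.0941
grasp_force: 0.0
```

```bash
cat > m2.py <<'E'
from h import *
f=grab('top');w=grab('wrist');P=pts(f)
def reg(u0,v0,u1,v1,z0,z1):
    a,b,c,d=[int(t*.64) for t in(u0,v0,u1,v1)];Q=P[b:d,a:c].reshape(-1,3);return Q[(Q[:,2]>z0)&(Q[:,2]<z1)]
A=f['frame'][115:200,262:355];A=cv2.resize(A,None,fx=4,fy=4,interpolation=cv2.INTER_CUBIC)
o=np.zeros((384,800,3),np.uint8);o[:A.shape[0],:288]=A[:,:288];o[:,288:]=w['frame']
cv2.imwrite('pics/home.png',o[:,:,::-1])
R=cv2.Rodrigues(np.array(w['rvec'],float))[0];print('wrist cam',-R.T@np.array(w['tvec']).ravel(),R.round(2).tolist(),w['mtx'][0])
for nm,z in(('rim',(.036,.05)),('keys',(.0505,.065))):
    Q=reg(430,205,540,290,*z);c=cv2.minAreaRect(Q[:,:2].astype(np.float32));print(nm,len(Q),c)
print([Q[m].mean(0).round(4) for m in(Q[:,1]>-.19,Q[:,1]<-.19)])
print(robot.read_state()['tcp_pos'])
E
python3 m2.py
```

```text
wrist cam [0.50731388 0.02501917 0.39182183] [[0.03, 1.0, 0.0], [0.97, -0.03, 0.25], [0.25, -0.0, -0.97]] [282.60735764   0.         252.32183609]
rim 546 ((0.6757717728614807, -0.18809917569160461), (0.15021425485610962, 0.1098976880311966), 88.29859924316406)
keys 73 ((0.6748197078704834, -0.1884845793247223), (0.09650120884180069, 0.14665281772613525), 0.6998139023780823)
[array([ 0.6799, -0.1198,  0.0567]), array([ 0.6759, -0.2562,  0.0573])]
[0.58059939 0.02120379 0.21308872]
```

View pics/home.png

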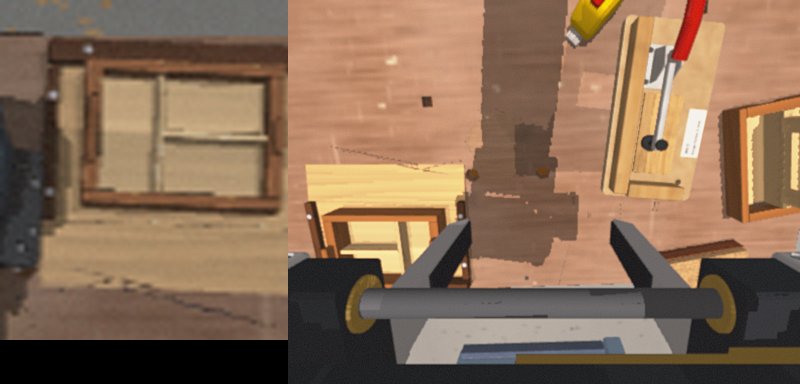

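The low tray is home against the stop, centred at (0.676,-0.188) with yaw about -1.7°. Next I'll look at the handled tray's near end to find out which notch it has.

Call:
step_arm(
  deltas=[
    {"linear": [0.151,0.3,0],"dr": [0,0,0],"gripper": 1},
    {"linear": [0.151,0.3,0],"dr": [0,0,0],"gripper": 1},
    {"linear": [0.151,0.3,0],"dr": [0,0,0],"gripper": 1},
    {"linear": [0.151,0.3,0],"dr": [0,0,0],"gripper": 1},
    {"linear": [0.151,0.3,0],"dr": [0,0,0],"gripper": 1},
  ],
)

```text
time: 7.3
tcp_pos: [0.5084, 0.1733, 0.2129]
eef_rot: [[-1.0, 0.03, 0.001], [0.03, 1.0, 0.002], [-0.001, 0.002, -1.0]]
contact_force: [1.1, 0.2, -0.0]
gripper_width: 0.0942
grasp_force: 0.0
```

Call:
step_arm(
  deltas=[
    {"linear": [0.151,0.3,0.16],"dr": [0,0,0],"gripper": 1},
    {"linear": [0.151,0.3,0.16],"dr": [0,0,0],"gripper": 1},
    {"linear": [0.151,0.3,0.16],"dr": [0,0,0],"gripper": 1},
    {"linear": [0.151,0.3,0.16],"dr": [0,0,0],"gripper": 1},
    {"linear": [0.151,0.3,0.16],"dr": [0,0,0],"gripper": 1},
  ],
)

```text
time: 7.72
tcp_pos: [0.4385, 0.3232, 0.1304]
eef_rot: [[-0.999, 0.034, -0.001], [0.034, 0.999, 0.0], [0.001, 0.0, -1.0]]
contact_force: [0.5, 0.1, -0.1]
gripper_width: 0.0939
grasp_force: 0.0
```

```bash
python3 - <<'E'
from h import *
f=grab('wrist');cv2.imwrite('pics/notch.png',f['frame'][:,:,::-1])
E
```

```text
(no output)
```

View pics/notch.png

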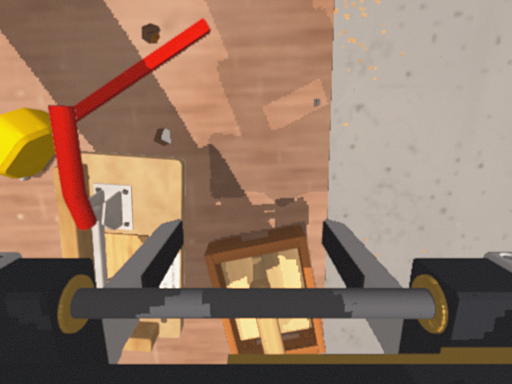

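The near end wall runs from (207,250) to (303,230), with dark patches above it at (280,208). I'll enlarge it.

```bash
python3 - <<'E'
from h import *
f=dict(np.load('wrist.npz'));a=cv2.resize(f['frame'][185:275,195:315],(800,600),interpolation=cv2.INTER_CUBIC);cv2.imwrite('pics/notchz.png',cv2.convertScaleAbs(a[:,:,::-1],alpha=1.5,beta=10))
P=pts(f)
Q=P[195:350,190:330].reshape(-1,3);Q=Q[(Q[:,2]>.02)&(Q[:,2]<.1)]
for z in((.03,.04),(.075,.095)):
    T=Q[(Q[:,2]>z[0])&(Q[:,2]<z[1])&(Q[:,1]>.26)&(Q[:,1]<.42)&(Q[:,0]>.48)];print(z,len(T),cv2.minAreaRect(T[:,:2].astype(np.float32)))
E
```

```text
(0.03, 0.04) 2618 ((0.5635554194450378, 0.33453169465065), (0.14601543545722961, 0.11026713252067566), 9.93021297454834)
(0.075, 0.095) 763 ((0.549022376537323, 0.33203065395355225), (0.07921501249074936, 0.019965095445513725), 10.028820991516113)
```

View pics/notchz.png

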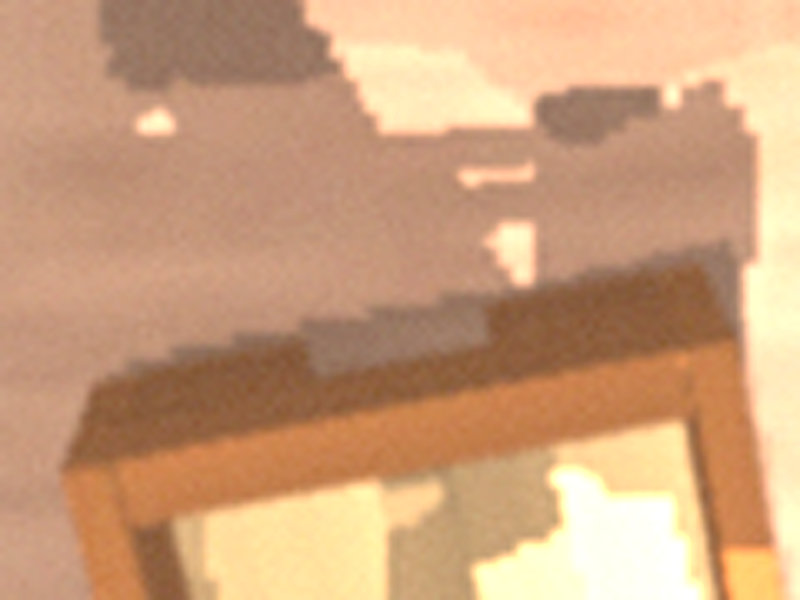

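The notch spans columns 303–492 of a 605-px foot, about 34 mm, so the narrow notch faces the robot and the tray's yaw is about -80°. I'll turn the tool to tool-y = -80° above the handle.

Call:
step_arm(
  deltas=[
    {"linear": [-0.255,0.033,-0.06],"dr": [0,0,0.78],"gripper": 1},
    {"linear": [-0.255,0.033,-0.06],"dr": [0,0,0.78],"gripper": 1},
    {"linear": [-0.255,0.033,-0.06],"dr": [0,0,0.78],"gripper": 1},
    {"linear": [-0.255,0.033,-0.06],"dr": [0,0,0.78],"gripper": 1},
    {"linear": [-0.255,0.033,-0.06],"dr": [0,0,0.78],"gripper": 1},
  ],
)

```text
time: 8.18
tcp_pos: [0.5732, 0.3319, 0.164]
eef_rot: [[-0.792, 0.611, 0.005], [0.611, 0.792, 0.002], [-0.003, 0.004, -1.0]]
contact_force: [-0.3, -0.2, 0.1]
gripper_width: 0.0939
grasp_force: 0.0
```

Call:
step_arm(
  deltas=[
    {"linear": [0,0,0],"dr": [0,0,0.78],"gripper": 1},
    {"linear": [0,0,0],"dr": [0,0,0.78],"gripper": 1},
    {"linear": [0,0,0],"dr": [0,0,0.78],"gripper": 1},
    {"linear": [0,0,0],"dr": [0,0,0.78],"gripper": 1},
    {"linear": [0,0,0],"dr": [0,0,0.78],"gripper": 1},
  ],
)

```text
time: 8.6
tcp_pos: [0.57, 0.332, 0.1631]
eef_rot: [[-0.298, 0.955, 0.002], [0.955, 0.298, 0.001], [0.0, 0.002, -1.0]]
contact_force: [0.1, 0.6, 0.1]
gripper_width: 0.0942
grasp_force: 0.0
```

Call:
step_arm(
  deltas=[
    {"linear": [0,0,0],"dr": [0,0,0.78],"gripper": 1},
    {"linear": [0,0,0],"dr": [0,0,0.78],"gripper": 1},
    {"linear": [0,0,0],"dr": [0,0,0.78],"gripper": 1},
    {"linear": [0,0,0],"dr": [0,0,0.78],"gripper": 1},
    {"linear": [0,0,0],"dr": [0,0,0.78],"gripper": 1},
  ],
)

```text
time: 9.02
tcp_pos: [0.57, 0.332, 0.1631]
eef_rot: [[0.305, 0.952, 0.002], [0.952, -0.305, 0.001], [0.001, 0.002, -1.0]]
contact_force: [0.6, 0.4, -0.1]
gripper_width: 0.0941
grasp_force: 0.0
```

Call:
step_arm(
  deltas=[
    {"linear": [0,0,0],"dr": [0,0,0.78],"gripper": 1},
    {"linear": [0,0,0],"dr": [0,0,0.78],"gripper": 1},
    {"linear": [0,0,0],"dr": [0,0,0.78],"gripper": 1},
    {"linear": [0,0,0],"dr": [0,0,0.78],"gripper": 1},
    {"linear": [0,0,0],"dr": [0,0,0.78],"gripper": 1},
  ],
)

```text
time: 9.43
tcp_pos: [0.57, 0.332, 0.1631]
eef_rot: [[0.797, 0.603, 0.002], [0.603, -0.797, 0.001], [0.002, 0.001, -1.0]]
contact_force: [0.4, -0.4, 0.4]
gripper_width: 0.0938
grasp_force: 0.0
```

Call:
step_arm(
  deltas=[
    {"linear": [0,0,0],"dr": [0,0,0.614],"gripper": 1},
    {"linear": [0,0,0],"dr": [0,0,0.614],"gripper": 1},
    {"linear": [0,0,0],"dr": [0,0,0.614],"gripper": 1},
    {"linear": [0,0,0],"dr": [0,0,0.614],"gripper": 1},
    {"linear": [0,0,0],"dr": [0,0,0.614],"gripper": 1},
  ],
)

```text
time: 9.85
tcp_pos: [0.5699, 0.3321, 0.1631]
eef_rot: [[0.986, 0.169, 0.002], [0.169, -0.986, 0.001], [0.002, -0.0, -1.0]]
contact_force: [0.8, -0.2, -1.1]
gripper_width: 0.0944
grasp_force: 0.0
```

```bash
python3 - <<'E'
from h import *
s=robot.read_state();print(s['tcp_pos'],s['eef_rot'].round(4),s['joints'].round(2))
f=grab('wrist');P=pts(f)
Q=P.reshape(-1,3)
for z in((.03,.042),(.08,.095)):
    T=Q[(Q[:,2]>z[0])&(Q[:,2]<z[1])&(Q[:,1]>.24)&(Q[:,1]<.43)&(Q[:,0]>.46)&(Q[:,0]<.67)];print(z,len(T),cv2.minAreaRect(T[:,:2].astype(np.float32)),np.percentile(T,[1,99],axis=0).round(3).tolist())
E
```

```text
[0.5698829  0.33207057 0.16307347] [[ 9.856e-01  1.690e-01  2.000e-03]
 [ 1.690e-01 -9.856e-01  7.000e-04]
 [ 2.100e-03 -3.000e-04 -1.000e+00]] [ 0.36  0.3   1.57 -0.    1.27  1.76]
(0.03, 0.042) 3935 ((0.5651147961616516, 0.33449262380599976), (0.1503221094608307, 0.11012226343154907), 9.91718864440918) [[0.487, 0.272, 0.031], [0.645, 0.398, 0.04]]
(0.08, 0.095) 2309 ((0.5665817856788635, 0.33488956093788147), (0.11064498871564865, 0.019689908251166344), 10.034468650817871) [[0.515, 0.319, 0.081], [0.62, 0.351, 0.088]]
```

Call:
step_arm(
  deltas=[
    {"linear": [-0.0066,-0.0066,0.03],"dr": [0,0,-0.006],"gripper": 1},
    {"linear": [-0.0066,-0.0066,0.09],"dr": [0,0,-0.006],"gripper": 1},
    {"linear": [-0.0066,-0.0066,0.15],"dr": [0,0,-0.006],"gripper": 1},
    {"linear": [-0.0066,-0.0066,0.2],"dr": [0,0,-0.006],"gripper": 1},
    {"linear": [-0.0066,-0.0066,0.212],"dr": [0,0,-0.006],"gripper": 1},
  ],
)

```text
time: 10.32
tcp_pos: [0.562, 0.3342, 0.0516]
eef_rot: [[0.984, 0.179, -0.007], [0.179, -0.984, -0.003], [-0.007, 0.001, -1.0]]
contact_force: [0.3, 0.2, -0.3]
gripper_width: 0.0941
grasp_force: 0.0
```

Call:
step_arm(
  deltas=[
    {"linear": [0,0,0],"dr": [0,0,0],"gripper": 0.4},
    {"linear": [0,0,0],"dr": [0,0,0],"gripper": 0.3},
    {"linear": [0,0,0],"dr": [0,0,0],"gripper": 0.2},
    {"linear": [0,0,0],"dr": [0,0,0],"gripper": 0.1},
    {"linear": [0,0,0],"dr": [0,0,0],"gripper": 0.1},
  ],
  grip_force=30,
)

```text
time: 10.73
tcp_pos: [0.5655, 0.3366, 0.0584]
eef_rot: [[0.984, 0.177, 0.003], [0.177, -0.984, 0.001], [0.003, -0.001, -1.0]]
contact_force: [0.2, 0.4, 0.1]
gripper_width: 0.0641
grasp_force: 0.0
```

Call:
step_arm(
  deltas=[
    {"linear": [0,0,0],"dr": [0,0,0],"gripper": 0},
    {"linear": [0,0,0],"dr": [0,0,0],"gripper": 0},
    {"linear": [0,0,0],"dr": [0,0,0],"gripper": 0},
    {"linear": [0,0,0],"dr": [0,0,0],"gripper": 0},
    {"linear": [0,0,0],"dr": [0,0,0],"gripper": 0},
  ],
  grip_force=40,
)

```text
time: 11.15
tcp_pos: [0.5643, 0.3361, 0.0564]
eef_rot: [[0.984, 0.177, -0.0], [0.177, -0.984, -0.0], [-0.0, 0.0, -1.0]]
contact_force: [-0.2, 0.9, 1.2]
gripper_width: 0.0309
grasp_force: 0.0
```

Call:
step_arm(
  deltas=[
    {"linear": [0,0,0],"dr": [0,0,0],"gripper": 0},
    {"linear": [0,0,0],"dr": [0,0,0],"gripper": 0},
    {"linear": [0,0,0],"dr": [0,0,0],"gripper": 0},
    {"linear": [0,0,0],"dr": [0,0,0],"gripper": 0},
    {"linear": [0,0,0],"dr": [0,0,0],"gripper": 0},
  ],
)

```text
time: 11.57
tcp_pos: [0.5643, 0.3359, 0.0563]
eef_rot: [[0.984, 0.177, -0.0], [0.177, -0.984, -0.0], [-0.0, 0.0, -1.0]]
contact_force: [0.1, -1.8, -0.3]
gripper_width: 0.0198
grasp_force: 40.0
```

Call:
step_arm(
  deltas=[
    {"linear": [0,0,-0.01],"dr": [0,0,0],"gripper": 0},
    {"linear": [0,0,-0.03],"dr": [0,0,0],"gripper": 0},
    {"linear": [0,0,-0.05],"dr": [0,0,0],"gripper": 0},
    {"linear": [0,0,-0.07],"dr": [0,0,0],"gripper": 0},
    {"linear": [0,0,-0.09],"dr": [0,0,0],"gripper": 0},
  ],
)

```text
time: 11.98
tcp_pos: [0.5645, 0.3363, 0.103]
eef_rot: [[0.984, 0.177, 0.001], [0.177, -0.984, 0.0], [0.001, -0.0, -1.0]]
contact_force: [-0.0, 0.5, -3.6]
gripper_width: 0.0196
grasp_force: 40.0
```

Call:
step_arm(
  deltas=[
    {"linear": [0,0,-0.04],"dr": [0,0,0],"gripper": 0},
    {"linear": [0,0,-0.1],"dr": [0,0,0],"gripper": 0},
    {"linear": [0,0,-0.16],"dr": [0,0,0],"gripper": 0},
    {"linear": [0,0,-0.22],"dr": [0,0,0],"gripper": 0},
    {"linear": [0,0,-0.25],"dr": [0,0,0],"gripper": 0},
  ],
)

```text
time: 12.4
tcp_pos: [0.566, 0.3369, 0.2326]
eef_rot: [[0.984, 0.177, 0.007], [0.177, -0.984, 0.003], [0.008, -0.002, -1.0]]
contact_force: [0.4, -0.3, -2.6]
gripper_width: 0.0199
grasp_force: 40.0
```

Call:
step_arm(
  deltas=[
    {"linear": [0.001,0.04,0],"dr": [0,0,-0.08],"gripper": 0},
    {"linear": [0.003,0.11,0],"dr": [0,0,-0.2],"gripper": 0},
    {"linear": [0.006,0.19,0],"dr": [0,0,-0.33],"gripper": 0},
    {"linear": [0.009,0.27,0],"dr": [0,0,-0.46],"gripper": 0},
    {"linear": [0.011,0.357,0],"dr": [0,0,-0.578],"gripper": 0},
  ],
)

```text
time: 12.82
tcp_pos: [0.601, 0.162, 0.2277]
eef_rot: [[0.803, 0.595, 0.001], [0.595, -0.803, 0.0], [0.001, 0.001, -1.0]]
contact_force: [1.1, -0.0, -3.8]
gripper_width: 0.0197
grasp_force: 40.0
```

Call:
step_arm(
  deltas=[
    {"linear": [-0.029,0.065,0],"dr": [0,0,-0.116],"gripper": 0},
    {"linear": [-0.058,0.13,0],"dr": [0,0,-0.231],"gripper": 0},
    {"linear": [-0.088,0.196,0],"dr": [0,0,-0.347],"gripper": 0},
    {"linear": [-0.117,0.261,0],"dr": [0,0,-0.462],"gripper": 0},
    {"linear": [-0.146,0.326,0],"dr": [0,0,-0.578],"gripper": 0},
  ],
)

```text
time: 13.23
tcp_pos: [0.6384, -0.0132, 0.2277]
eef_rot: [[0.462, 0.887, 0.001], [0.887, -0.462, -0.0], [0.0, 0.001, -1.0]]
contact_force: [0.5, -0.4, -3.6]
gripper_width: 0.0196
grasp_force: 40.0
```

Call:
step_arm(
  deltas=[
    {"linear": [-0.07,0.058,0],"dr": [0,0,-0.14],"gripper": 0},
    {"linear": [-0.135,0.112,0],"dr": [0,0,-0.28],"gripper": 0},
    {"linear": [-0.195,0.162,0],"dr": [0,0,-0.4],"gripper": 0},
    {"linear": [-0.245,0.203,0],"dr": [0,0,-0.5],"gripper": 0},
    {"linear": [-0.275,0.228,0],"dr": [0,0,-0.578],"gripper": 0},
  ],
)

```text
time: 13.65
tcp_pos: [0.6751, -0.1905, 0.2274]
eef_rot: [[0.031, 1.0, 0.001], [1.0, -0.031, -0.002], [-0.002, 0.001, -1.0]]
contact_force: [0.6, 1.3, -3.7]
gripper_width: 0.0198
grasp_force: 40.0
```

Call:
step_arm(
  deltas=[
    {"linear": [0,0,0],"dr": [0,0,0],"gripper": 0},
    {"linear": [0,0,0],"dr": [0,0,0],"gripper": 0},
    {"linear": [0,0,0],"dr": [0,0,0],"gripper": 0},
    {"linear": [0,0,0],"dr": [0,0,0],"gripper": 0},
  ],
)

```text
time: 13.98
tcp_pos: [0.675, -0.1849, 0.2269]
eef_rot: [[0.03, 1.0, 0.0], [1.0, -0.03, 0.0], [0.0, 0.0, -1.0]]
contact_force: [0.2, 0.2, -4.6]
gripper_width: 0.0195
grasp_force: 40.0
```

```bash
cat > m3.py <<'E'
from h import *
s=robot.read_state();t=s['tcp_pos'];print(t.round(4))
zb=t[2]-.057
w=grab('wrist');Pw=pts(w).reshape(-1,3);sd=grab('side');Ps=pts(sd).reshape(-1,3)
def box(Q,z0,z1,r=.13): return Q[(Q[:,2]>z0)&(Q[:,2]<z1)&(abs(Q[:,0]-.676)<r*.75)&(abs(Q[:,1]+.188)<r)]
T=box(Pw,zb+.03,zb+.042);print('W rim',len(T),cv2.minAreaRect(T[:,:2].astype(np.float32)),T[:,:2].min(0),T[:,:2].max(0))
T=box(Pw,zb+.079,zb+.093);T=T[abs(T[:,0]-t[0])<.03];print('W bar',len(T),cv2.minAreaRect(T[:,:2].astype(np.float32)),T[:,1].max())
def ends(nm,Q):
    # -y end face, 2D line y(x)
    b=Q[(Q[:,1]<np.percentile(Q[:,1],2)+.012)]
    print(nm,len(Q),'y0',np.percentile(Q[:,1],[1,3,10]).round(4),'x',np.percentile(Q[:,0],[.5,2,98,99.5]).round(4),'z',np.percentile(Q[:,2],[1,99]).round(4))
H=box(Ps,zb-.004,zb+.034);ends('S held face',H[H[:,1]<-.25])
L=box(Ps,.022,.041);ends('S low face',L[(L[:,1]<-.25)&(L[:,1]>-.275)])
for nm,Q in(('held',H),('low',L)):
    f=Q[(Q[:,1]<-.255)&(Q[:,1]>-.275)&(abs(Q[:,0]-.676)<.045)];p=np.polyfit(f[:,0]-.676,f[:,1],1);print(nm,len(f),'face y at x=.676',p[1],'slope deg',np.degrees(p[0]),f[:,2].min(),f[:,2].max())
im=sd['frame'];uv=cv2.projectPoints(np.array([[.676,-.25,.12]]),sd['rvec'],sd['tvec'],sd['mtx'],None)[0].ravel().astype(int);print(uv)
a=im[max(0,uv[1]-60):uv[1]+60,uv[0]-80:uv[0]+80];cv2.imwrite('pics/held.png',cv2.resize(a,(800,600),interpolation=cv2.INTER_CUBIC)[:,:,::-1])
E
python3 m3.py
```

```text
[ 0.675  -0.1849  0.2269]
W rim 6408 ((0.675898015499115, -0.16409941017627716), (0.10843525826931, 0.11051686108112335), 88.28392791748047) [ 0.61951195 -0.21965439] [ 0.73232361 -0.10831761]
W bar 5382 ((0.6738843321800232, -0.183190256357193), (0.10936233401298523, 0.04252864420413971), 75.92196655273438) -0.12827347024215438
S held face 393 y0 [-0.2611 -0.2606 -0.2599] x [0.6166 0.6175 0.7237 0.7249] z [0.1723 0.2037]
S low face 260 y0 [-0.2738 -0.272  -0.266 ] x [0.616  0.6165 0.7408 0.7426] z [0.0223 0.0407]
held 303 face y at x=.676 -0.25810777565906323 slope deg -1.773135042114317 0.17149989055302253 0.20384346134915238
low 169 face y at x=.676 -0.2630944339445196 slope deg -1.885467758695726 0.02202326363702647 0.0408727137541026
[317 234]
```

View pics/held.png

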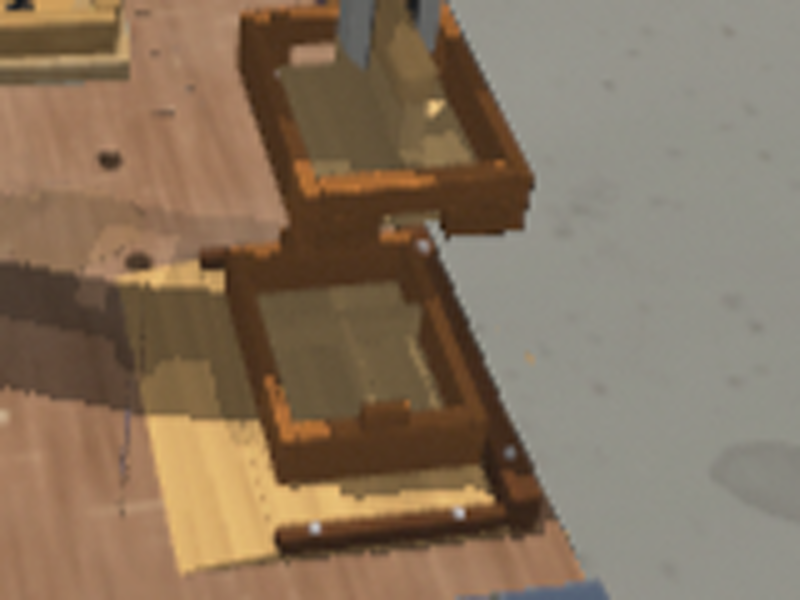

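The held tray's narrow notch faces the camera at (413,215), above the narrow key at (385,410), so the tray is the right way round. It needs about -4 mm in y. I'll descend to just above the keys and check again.

Call:
step_arm(
  deltas=[
    {"linear": [-0.0086,0,0.04],"dr": [0,0,0],"gripper": 0},
    {"linear": [-0.0086,0,0.09],"dr": [0,0,0],"gripper": 0},
    {"linear": [-0.0086,0,0.14],"dr": [0,0,0],"gripper": 0},
    {"linear": [-0.0086,0,0.18],"dr": [0,0,0],"gripper": 0},
    {"linear": [-0.0086,0,0.21],"dr": [0,0,0],"gripper": 0},
  ],
)

```text
time: 14.5
tcp_pos: [0.6739, -0.1891, 0.1191]
eef_rot: [[0.03, 1.0, -0.003], [1.0, -0.03, 0.001], [0.001, -0.003, -1.0]]
contact_force: [0.1, 0.5, -3.9]
gripper_width: 0.0199
grasp_force: 40.0
```

Call:
step_arm(
  deltas=[
    {"linear": [0,0,0],"dr": [0,0,0],"gripper": 0},
    {"linear": [0,0,0],"dr": [0,0,0],"gripper": 0},
    {"linear": [0,0,0],"dr": [0,0,0],"gripper": 0},
    {"linear": [0,0,0],"dr": [0,0,0],"gripper": 0},
    {"linear": [0,0,0],"dr": [0,0,0],"gripper": 0},
  ],
)

```text
time: 14.92
tcp_pos: [0.6759, -0.1909, 0.1235]
eef_rot: [[0.031, 1.0, 0.003], [1.0, -0.031, -0.001], [-0.001, 0.003, -1.0]]
contact_force: [0.6, 0.1, -4.3]
gripper_width: 0.0197
grasp_force: 40.0
```

```bash
sed -i 's/zb-.004,zb+.034/zb+.004,zb+.034/; s/pics\/held/pics\/held2/; s/\[\.676,-\.25,\.12\]/[.676,-.25,.06]/; s/uv\[1\]-60):uv\[1\]+60,uv\[0\]-80:uv\[0\]+80/uv[1]-36):uv[1]+36,uv[0]-48:uv[0]+48/; s/.022,.041/.016,.036/' m3.py; python3 m3.py
```

```text
[ 0.6759 -0.1909  0.1235]
W rim 6401 ((0.6769798398017883, -0.17010104656219482), (0.10827963799238205, 0.11029153317213058), 88.1921615600586) [ 0.62059574 -0.22566184] [ 0.73330013 -0.11439511]
W bar 5386 ((0.6777108907699585, -0.1892014443874359), (0.04297436401247978, 0.10902827978134155), 10.835657119750977) -0.13435214233514522
S held face 321 y0 [-0.2673 -0.2666 -0.266 ] x [0.6171 0.6174 0.7244 0.7254] z [0.0707 0.1004]
S low face 257 y0 [-0.2734 -0.2712 -0.2658] x [0.6157 0.6166 0.7415 0.7428] z [0.0163 0.0356]
held 237 face y at x=.676 -0.26415813320879405 slope deg -1.8254980555773108 0.07054179263302267 0.10045545966155656
low 168 face y at x=.676 -0.2630170421705983 slope deg -1.867221042663072 0.01612867186333519 0.03592951176278532
[314 251]
```

View pics/held2.png

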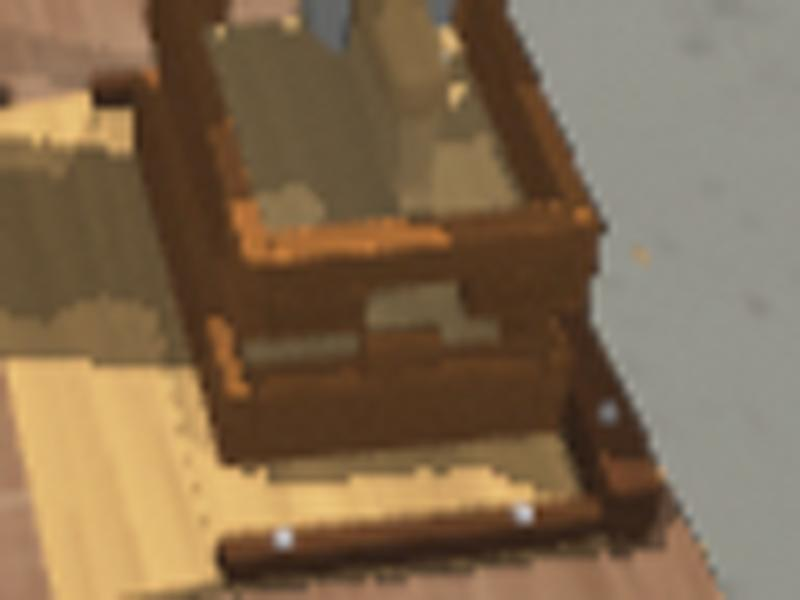

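Call:
step_arm(
  deltas=[
    {"linear": [0,0,0],"dr": [0,0,0],"gripper": 0},
    {"linear": [0,0,0],"dr": [0,0,0],"gripper": 0},
    {"linear": [0,0,0],"dr": [0,0,0],"gripper": 0},
    {"linear": [0,0,0],"dr": [0,0,0],"gripper": 0},
    {"linear": [0,0,0],"dr": [0,0,0],"gripper": 0},
  ],
)

```text
time: 15.43
tcp_pos: [0.6749, -0.1905, 0.1214]
eef_rot: [[0.031, 1.0, -0.0], [1.0, -0.031, 0.0], [0.0, -0.0, -1.0]]
contact_force: [0.5, 0.0, -3.9]
gripper_width: 0.0193
grasp_force: 40.0
```

```bash
python3 m3.py
```

```text
[ 0.6749 -0.1905  0.1214]
W rim 6416 ((0.6757773756980896, -0.16949620842933655), (0.10822019726037979, 0.11023738235235214), 88.03577423095703) [ 0.61928925 -0.22515231] [ 0.73218654 -0.11392878]
W bar 5403 ((0.6766121983528137, -0.18894650042057037), (0.04319244250655174, 0.10936014354228973), 11.029226303100586) -0.13396830416690256
S held face 314 y0 [-0.267  -0.2664 -0.2655] x [0.6162 0.6167 0.7231 0.7251] z [0.0691 0.0982]
S low face 265 y0 [-0.2738 -0.2731 -0.2663] x [0.6161 0.6168 0.7409 0.742 ] z [0.0162 0.0358]
held 232 face y at x=.676 -0.26380924183851656 slope deg -1.5880541266434074 0.0684626626136405 0.0982905165892969
low 174 face y at x=.676 -0.26308983875821346 slope deg -1.9828120479728502 0.016068730934915353 0.035996591595161144
[314 251]
```

Call:
step_arm(
  deltas=[
    {"linear": [0.0026,0,0.002],"dr": [0,0,0],"gripper": 0},
    {"linear": [0.0026,0,0.005],"dr": [0,0,0],"gripper": 0},
    {"linear": [0.0026,0,0.008],"dr": [0,0,0],"gripper": 0},
    {"linear": [0.0026,0,0.011],"dr": [0,0,0],"gripper": 0},
    {"linear": [0.0026,0,0.014],"dr": [0,0,0],"gripper": 0},
  ],
)

```text
time: 15.95
tcp_pos: [0.6749, -0.1892, 0.1142]
eef_rot: [[0.031, 1.0, -0.0], [1.0, -0.031, 0.0], [0.0, -0.0, -1.0]]
contact_force: [-0.6, 0.7, -4.6]
gripper_width: 0.0193
grasp_force: 40.0
```

Call:
step_arm(
  deltas=[
    {"linear": [0,0,0.003],"dr": [0,0,0],"gripper": 0},
    {"linear": [0,0,0.006],"dr": [0,0,0],"gripper": 0},
    {"linear": [0,0,0.008],"dr": [0,0,0],"gripper": 0},
  ],
)

```text
time: 16.2
tcp_pos: [0.6749, -0.1892, 0.1102]
eef_rot: [[0.031, 1.0, -0.0], [1.0, -0.031, 0.0], [0.0, -0.0, -1.0]]
contact_force: [-0.3, -0.4, -3.8]
gripper_width: 0.0199
grasp_force: 40.0
```

Call:
step_arm(
  deltas=[
    {"linear": [0,0,0.003],"dr": [0,0,0],"gripper": 0},
    {"linear": [0,0,0.006],"dr": [0,0,0],"gripper": 0},
    {"linear": [0,0,0.008],"dr": [0,0,0],"gripper": 0},
  ],
)

```text
time: 16.45
tcp_pos: [0.6749, -0.1892, 0.1062]
eef_rot: [[0.031, 1.0, -0.0], [1.0, -0.031, 0.0], [0.0, -0.0, -1.0]]
contact_force: [0.0, 0.2, -3.5]
gripper_width: 0.0197
grasp_force: 40.0
```

The tray bottom is already 8 mm below the key tops with no contact force, so the notches have engaged.

Call:
step_arm(
  deltas=[
    {"linear": [0,0,0.003],"dr": [0,0,0],"gripper": 0},
    {"linear": [0,0,0.006],"dr": [0,0,0],"gripper": 0},
    {"linear": [0,0,0.008],"dr": [0,0,0],"gripper": 0},
  ],
)

```text
time: 16.7
tcp_pos: [0.6749, -0.1892, 0.1022]
eef_rot: [[0.031, 1.0, -0.0], [1.0, -0.031, 0.0], [0.0, -0.0, -1.0]]
contact_force: [-0.4, 0.6, -4.0]
gripper_width: 0.0197
grasp_force: 40.0
```

Call:
step_arm(
  deltas=[
    {"linear": [0,0,0.0015],"dr": [0,0,0],"gripper": 0},
    {"linear": [0,0,0.003],"dr": [0,0,0],"gripper": 0},
  ],
)

```text
time: 16.87
tcp_pos: [0.6749, -0.1892, 0.1009]
eef_rot: [[0.031, 1.0, -0.0], [1.0, -0.031, -0.0], [-0.0, -0.0, -1.0]]
contact_force: [-0.1, 0.9, -4.3]
gripper_width: 0.0194
grasp_force: 40.0
```

Call:
step_arm(
  deltas=[
    {"linear": [0,0,0.001],"dr": [0,0,0],"gripper": 0},
  ],
)

```text
time: 16.95
tcp_pos: [0.6749, -0.1892, 0.1004]
eef_rot: [[0.031, 1.0, -0.0], [1.0, -0.031, 0.0], [0.0, -0.0, -1.0]]
contact_force: [-0.6, 0.5, 2.5]
gripper_width: 0.0195
grasp_force: 40.0
```

Contact came at z 0.1004, where 0.1003 was expected for seated. I'll release and lift away.

Call:
step_arm(
  deltas=[
    {"linear": [0,0,0],"dr": [0,0,0],"gripper": 0.4},
    {"linear": [0,0,0],"dr": [0,0,0],"gripper": 0.4},
    {"linear": [0,0,0],"dr": [0,0,0],"gripper": 0.4},
    {"linear": [0,0,0],"dr": [0,0,0],"gripper": 0.4},
    {"linear": [0,0,0],"dr": [0,0,0],"gripper": 0.4},
  ],
)

```text
time: 17.37
tcp_pos: [0.6753, -0.1894, 0.1011]
eef_rot: [[0.031, 1.0, 0.001], [1.0, -0.031, -0.0], [-0.0, 0.001, -1.0]]
contact_force: [-0.2, 0.9, 0.4]
gripper_width: 0.037
grasp_force: 0.0
```

Call:
step_arm(
  deltas=[
    {"linear": [0,0,-0.03],"dr": [0,0,0],"gripper": 0.4},
    {"linear": [0,0,-0.09],"dr": [0,0,0],"gripper": 0.4},
    {"linear": [0,0,-0.16],"dr": [0,0,0],"gripper": 0.4},
    {"linear": [0,0,-0.24],"dr": [0,0,0],"gripper": 0.4},
    {"linear": [0,0,-0.3],"dr": [0,0,0],"gripper": 0.4},
  ],
)

```text
time: 17.78
tcp_pos: [0.6756, -0.1895, 0.2556]
eef_rot: [[0.031, 1.0, 0.004], [1.0, -0.031, -0.002], [-0.002, 0.004, -1.0]]
contact_force: [0.7, 0.8, 0.5]
gripper_width: 0.0374
grasp_force: 0.0
```

Call:
step_arm(
  deltas=[
    {"linear": [0.4,0,0],"dr": [0,0,0],"gripper": 0.4},
    {"linear": [0.4,0,0],"dr": [0,0,0],"gripper": 0.4},
    {"linear": [0.4,0,0],"dr": [0,0,0],"gripper": 0.4},
    {"linear": [0.4,0,0],"dr": [0,0,0],"gripper": 0.4},
    {"linear": [0.4,0,0],"dr": [0,0,0],"gripper": 0.4},
  ],
)

```text
time: 18.2
tcp_pos: [0.681, 0.0135, 0.2522]
eef_rot: [[0.03, 1.0, 0.002], [1.0, -0.03, 0.0], [0.0, 0.002, -1.0]]
contact_force: [0.2, -0.7, 0.7]
gripper_width: 0.0375
grasp_force: 0.0
```

```bash
python3 - <<'E'
from h import *
f=grab('top');P=pts(f).reshape(-1,3);s=grab('side')
Q=P[(abs(P[:,0]-.676)<.09)&(abs(P[:,1]+.188)<.1)]
for z in((.068,.09),(.115,.14)):
    T=Q[(Q[:,2]>z[0])&(Q[:,2]<z[1])];print(z,len(T),cv2.minAreaRect(T[:,:2].astype(np.float32)),np.percentile(T[:,2],[50,90]))
# rim plane tilt
T=Q[(Q[:,2]>.073)&(Q[:,2]<.087)];print(np.linalg.lstsq(np.c_[T[:,:2]-[.676,-.188],np.ones(len(T))],T[:,2],rcond=None)[0])
cv2.imwrite('pics/end.png',cv2.resize(s['frame'][200:300,240:390],(750,500),interpolation=cv2.INTER_CUBIC)[:,:,::-1])
E
```

```text
(0.068, 0.09) 702 ((0.6768301129341125, -0.1877489984035492), (0.15084291994571686, 0.11169876903295517), 88.09062194824219) [0.07928145 0.0832845 ]
(0.115, 0.14) 295 ((0.6764628291130066, -0.1867208182811737), (0.11004570871591568, 0.02142634056508541), 88.0296859741211) [0.12938582 0.13344193]
[ 0.00240686 -0.00070397  0.07945035]
```

View pics/end.png

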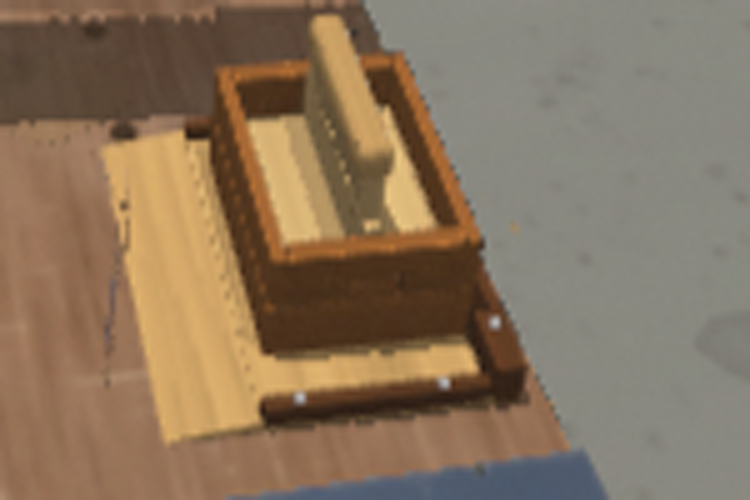

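The trays sit flush with no gap between them (260–480, 250–350). The rim is level at z 0.0795 against 0.080 expected, and the stack lies at the stop. I'm handing it in.

```bash
python3 -c "
from rig import robot
print(robot.close_job())"
```

```text
the job is handed in; nothing more can be done
None
```

The low tray is pushed home against the stop strip, the handled tray is seated flush on it the right way round, the bystanders were left alone, and the job was handed in at about 18 s.

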